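Lay out painted discs and click the curing lamp over the tray

TASK

Spread the heap of five painted wooden discs out in the tray into one even layer: all lying flat on the tray's floor, with a clear gap of at least 1 cm between any two. Then take the carriage's black knob and slide the lamp over the tray until you feel its ball click into the notch, and finish there still gripping the knob with the carriage held in the notch. Move the carriage gently, without knocking it or jerking it along, and leave the other things on the table alone.

Things in the scene. Friction and masses are not known exactly. Their poses are not given: they have to be found in the camera images.
- tray: shallow grey metal tray, fixed, 180 x 230 mm outside (x, y), walls 5 mm thick and only 14 mm high; origin under its centre, on the work surface; z up; its long side (y) runs along the rail. A paper-thin white round sticker lies on its floor under the heap
- tray_floor (a point): centre of the tray's inner floor, 5 mm above the work surface; the inner floor is 170 mm (x) by 220 mm (y); axes as the tray's
- disc0_center (a point): centre of the red wooden disc, a solid round puck 38 mm in diameter and 26 mm high, about 30 g. At the start the five lie heaped in the tray: three flat on the floor side by side in a row that may point any way, almost touching, and two lying flat on top of them, over the two joints of the row. Which colour lies where changes
- disc1_center (a point): centre of the yellow wooden disc, a solid round puck 38 mm in diameter and 26 mm high, about 30 g. At the start the five lie heaped in the tray: three flat on the floor side by side in a row that may point any way, almost touching, and two lying flat on top of them, over the two joints of the row. Which colour lies where changes
- disc2_center (a point): centre of the blue wooden disc, a solid round puck 38 mm in diameter and 26 mm high, about 30 g. At the start the five lie heaped in the tray: three flat on the floor side by side in a row that may point any way, almost touching, and two lying flat on top of them, over the two joints of the row. Which colour lies where changes
- disc3_center (a point): centre of the green wooden disc, a solid round puck 38 mm in diameter and 26 mm high, about 30 g. At the start the five lie heaped in the tray: three flat on the floor side by side in a row that may point any way, almost touching, and two lying flat on top of them, over the two joints of the row. Which colour lies where changes
- disc4_center (a point): centre of the cream wooden disc, a solid round puck 38 mm in diameter and 26 mm high, about 30 g. At the start the five lie heaped in the tray: three flat on the floor side by side in a row that may point any way, almost touching, and two lying flat on top of them, over the two joints of the row. Which colour lies where changes
- rail: aluminium rail with red end blocks, fixed beside the tray's far long side, 500 mm long (y), 50 mm wide, 45 mm high (end blocks 62 mm); origin under its centre on the work surface; the carriage slides along its y axis
- carriage (a joint): travel of the blue carriage (66 x 74 mm, its top 77 mm above the work surface) along the rail, m: 0 at its right stop (knob 170 mm to the -y side of the rail's centre), 0.34 at its left stop. Starts within 0.03 of 0; about 1.5 N of friction; stays where left. Its ball meets one hidden notch between 0.21 and 0.29, is drawn in over the last 10 mm (up to 7 N), and about 15 N pulls it out, either way
- knob: upright black grip with an orange band, standing in the middle of the carriage's top: 24 mm along the rail (y), 36 mm across it (x), 48 mm high; origin at the centre of its foot, 77 mm above the work surface; free on all sides, so it can be pinched from above with the fingers closing along the rail
- plunger (a joint): how far the carriage's spring-loaded ball has dropped, m: about 0.0005 while it runs on the plain track, about 0.0045 when the carriage sits centred in the notch, still about 0.003 when the carriage is 2 mm off the notch's centre. The small yellow pin on the carriage's top, beside the knob, sinks by as much
- lamp: white flat lamp head, 100 mm (x) by 80 mm (y), 28 mm high plus fins, carried by the carriage on a short arm towards the robot; origin at the centre of its underside, 49 mm above the work surface, so 18 mm above a single layer of discs (a disc lying on another would be hit by it). At the start it is parked to the right (-y side) of the tray, and it moves over the tray with the carriage
- paint_jar: paint jar with yellow lid, 60 mm diameter, 75 mm tall; loose, a bystander to be left alone; origin at its underside
- spray_can: blue spray can with red cap, 56 mm diameter, 170 mm tall; loose, a bystander to be left alone; origin at its underside
- tape_roll: yellow roll of tape lying flat, 90 mm outer diameter, 25 mm high; loose, a bystander to be left alone; origin at its underside
- brush: paint brush lying down; loose, a bystander to be left alone; origin at its underside, lying along its x axis
- palette_knife: palette knife lying down; loose, a bystander to be left alone; origin at its underside, lying along its x axis
- water_cup: white cup, 72 mm diameter, 85 mm tall; loose, a bystander to be left alone; origin at its underside
- sanding_block: cork sanding block, 100 x 60 x 32 mm; loose, a bystander to be left alone; origin at its underside, lying along its x axis
Mind the look-alikes: they are no part of the job. There is more than one size of the part that bears disc0_center; the job needs the smaller.

How it is judged (in metres and radians):
On the way, in this order (a step that is already met when the one before it is completed fails the run):
1. all five discs lie flat on the tray's floor, gaps of 1 cm between them (horizontal distance between disc0_center and disc1_center above 0.047 m and horizontal distance between each of disc0_center, disc1_center and disc2_center above 0.047 m and horizontal distance between each of disc0_center, disc1_center, disc2_center and disc3_center above 0.047 m and horizontal distance between each of disc0_center, disc1_center, disc2_center, disc3_center and disc4_center above 0.047 m and z of disc0_center in the frame of tray_floor between 0.009 and 0.016 m and x of disc0_center in the frame of tray_floor between -0.085 and 0.085 m and y of disc0_center in the frame of tray_floor between -0.11 and 0.11 m and z of disc1_center in the frame of tray_floor between 0.009 and 0.016 m and x of disc1_center in the frame of tray_floor between -0.085 and 0.085 m and y of disc1_center in the frame of tray_floor between -0.11 and 0.11 m and z of disc2_center in the frame of tray_floor between 0.009 and 0.016 m and x of disc2_center in the frame of tray_floor between -0.085 and 0.085 m and y of disc2_center in the frame of tray_floor between -0.11 and 0.11 m and z of disc3_center in the frame of tray_floor between 0.009 and 0.016 m and x of disc3_center in the frame of tray_floor between -0.085 and 0.085 m and y of disc3_center in the frame of tray_floor between -0.11 and 0.11 m and z of disc4_center in the frame of tray_floor between 0.009 and 0.016 m and x of disc4_center in the frame of tray_floor between -0.085 and 0.085 m and y of disc4_center in the frame of tray_floor between -0.11 and 0.11 m), for 0.2 s.
2. the carriage is in the notch, gripped by the knob (value of joint plunger above 0.0028 m and contact force between the fingers and knob above 3 N), for 0.2 s.
At the end, for the whole second after the job is handed in: All five discs lie flat on the tray's inner floor, every two centres over 47 mm apart (gap 9 mm); the carriage's ball has dropped over 2.8 mm (carriage within about 2 mm of the notch), the carriage is still (under 10 mm/s) and the fingers hold the knob with over 3 N (all of step 1 and all of step 2 and velocity of joint carriage between -0.01 and 0.01 m/s); the arm keeps its last pose, push and grip.
It fails at once if one of the bystanders is moved by more than 30 mm (distance of any of paint_jar, spray_can, tape_roll, brush, palette_knife, water_cup, sanding_block from where it was at the start of the episode above 0.03 m).
It fails at once if the carriage is knocked or jerked along (over 0.4 m/s) (velocity of joint carriage above 0.4 m/s or velocity of joint carriage below -0.4 m/s).
It also fails if it takes over 67 s, if anything falls off the work surface, if the arm or the gripper's body presses on something with over 40 N, if the wrist force passes 120 N, or if a joint passes its speed limit or range.

ROBOT

A 6-joint arm with a two-finger parallel gripper is mounted at the origin on the work surface. World frame = base frame: x ahead of the robot, y to its left, z up, the work surface at z = 0. Lengths are in mm, angles in degrees, forces in N, time in s.
With the tool pointing down it reaches from about 300 to 850 mm from the base axis. Payload 4.2 kg.
Tool frame: the origin (TCP) lies between the finger pads; the fingertips stand 14 mm ahead of it and the grasp point (between the pads) lies 5 mm behind it; z points along the fingers, y is the line along which they close (so a half turn about z gives the same grasp; the last joint's range is limited). The gripper opens to 91 mm and grips with 3 to 60 N. Pads are 32 mm wide; open, the fingers measure 118 mm over their backs; the gripper's body (76 mm by 178 mm) begins 60 mm behind the grasp point.
Start: joints at [67.494, 18.312, 89.639, -0, 72.044, -1.146], TCP at [209.432, 535.518, 227.976] pointing down, gripper open.
Joint ranges: [-177.97, 177.97], [-48.28, 115.42], [12.27, 149.76], [-77.06, 257.06], [2.81, 150.46], [-146.56, 146.56]. Speed limits (degrees/s): [147.25, 147.25, 180, 180, 180, 180].

INTERFACE

Orientations are given as [roll, pitch, yaw] about the fixed x, y, z axes, in that order (R = Rz(yaw) Ry(pitch) Rx(roll)).
In Python, from workcell import * gives the robot as it stands. The module is installed in compiled form; this text tells all that it offers.
- The arm moves only by the tool send_rows, never from a script. Its argument "deltas" is a list of rows, each a list of 2 entries, a list of its own where there are three numbers: the shift along the tool's x, y, z normalised to -1 to 1, where 1 is 0.5 m, then the turn, a rotation vector about the tool's x, y, z normalised to -1 to 1, where 1 is 0.5 rad. A call has 1 to 10 rows; each row shifts and turns the commanded pose from where the row before left it, along the tool's axes as they then stand; what a row does not reach is not made up. A row lasts 1/10 s, in which the tool goes at most 50 mm and 8.59 degrees, less where a joint would pass 70% of its speed; a pose out of reach is approached as far as the arm can. A call with a number of a shift or a turn outside -1 to 1 is refused whole. A call with a gripper value outside its range is refused whole. "grip" is the closure, from 0 (fully open) to 1 (shut), set as the call begins (left out, the last holds). The fingers move at their own pace and stop on an object; "grip_force" is the grip in N (left out, the last holds). Time passes only in rows, so rows that do not move let the fingers close. It gives the time, the measured TCP pose, the force, the opening and the grip force at its end, in the units of the state.
- state(): the state, without advancing time (a new reading comes with each control period).
- grab_frame(name): name is "scene" or "side" or "wrist"; returns the picture (384x512x3 uint8, red, green, blue); there is no depth.
- calibration(name): a dict with "mtx" (3x3 intrinsics, pixels), "R" (3x3) and "t" (3): a world point X has camera coordinates R X + t. Camera axes: x right, y down, z forward; pixel columns grow to the right and rows downward; lengths in mm; the calibration is good to about 2 mm. A picture is of the moment at which its call begins: read the wrist's pose just before it. calibration takes no time and is no camera call; for the wrist camera it gives the pose at the moment of the call.
- job_done(): hands the job in; it is judged then, once.
Trained networks look in the newest picture that a camera, given by its name, has taken for a name from the list of things; names that differ only in an ending like _2 or _b are one class to them, and where a whole thing is asked for, a point or a joint stands for the part that bears it (a point fixed in the world has none). Each returns a list of dicts, best first, with "p" (0 to 1); they miss things now and then, are a little off and sometimes report something else, mostly with a low value. They report only what shows in the picture. A call takes as long as a camera call. They do not tell look-alikes from the thing itself.
- trace(camera, label): "pixels" (384x512 bool, what is visible of it) and "bbox" ([left, top, width, height] in pixels, round what is visible of it).
The state is a dict: "time_s": time; "qpos": joint angles; "qvel": joint speeds; "effort": joint torques, N m; "ee_pos": TCP position; "ee_rot": TCP orientation; "force": force on the tool from outside, world axes, zero at the start; "torque": the same for the moment, N m; "gripper_width": finger opening in mm; "gripper_force": force on a finger pad.
Only numpy, scipy, OpenCV 4.12 (cv2) and the standard library are available. Lean on these libraries where they do the work, as an engineer would, in place of code of your own. Each camera call takes 0.05 s, during which the arm holds its last target. There are 200 camera calls.

## Working session

There is one attempt and no reset: what is moved stays moved. The work goes in short steps, Python scripts to look and compute and a tool call to move; the robot and the scene stay as the last step left them, time stands still between calls to the robot, and variables do not carry over. Pictures are saved under pics/ and viewed, at most 10 in all, crops included, and the job is handed in when it is done.

Besides the shell and the picture viewer there is one more tool, called after "Request:" as name([rows], argument=value, ...), one row to a line, values as JSON. send_rows: Moves the arm, as the interface text tells. Scaled input: -1 to 1 covers 0.5 m each way for a shift and 0.5 rad each way for a turn. Its arguments: {"type":"object","properties":{"deltas":{"type":"array","items":{"type":"array"}},"grip":{"type":"number"},"grip_force":{"type":"number"}},"required":["deltas"]}

```bash
mkdir -p pics
python3 - <<'E'
from workcell import *
import cv2,numpy as np
s=state();print(s)
a=[]
for n in ("scene","side"):
    im=grab_frame(n);c=calibration(n);print(n,c)
    cv2.imwrite(f"pics/{n}0.png",im[:,:,::-1]); a.append(im)
im=grab_frame("wrist");print(calibration("wrist"));cv2.imwrite("pics/wrist0.png",im[:,:,::-1])
E
```

```text
{'time_s': 0.0, 'qpos': array([ 6.74938743e+01,  1.83502453e+01,  8.97069992e+01, -1.16556039e-03,
        7.20432779e+01, -1.14582117e+00]), 'qvel': array([ 0.01669425,  0.05089259, -0.09937662, -0.0308206 , -0.00898447,
       -0.01852059]), 'effort': array([-7.91080583e-05, -4.12479651e+01, -2.31975335e+01,  7.26001686e-02,
        4.55787464e-02, -1.64054909e-04]), 'ee_pos': array([209.25151793, 535.05205932, 227.13023181]), 'ee_rot': array([-1.79899476e+02, -9.02215841e-04,  1.58640055e+02]), 'force': array([ 0.93739013, -0.29692326, -0.50874324]), 'torque': array([ 0.02424861, -0.03579255,  0.01871764]), 'gripper_force': 0.0, 'gripper_width': 91.0453909551863}
scene {'mtx': array([[430.45422366,   0.        , 250.89457619],
       [  0.        , 430.45422366, 195.52187822],
       [  0.        ,   0.        ,   1.        ]]), 'R': array([[-5.19613366e-01,  8.54401511e-01,  8.65175578e-05],
       [ 4.49947056e-01,  2.73726166e-01, -8.50071546e-01],
       [-7.26326095e-01, -4.41669609e-01, -5.26667219e-01]]), 't': array([ 280.61179696, -175.00704761, 1766.60945666])}
side {'mtx': array([[349.66394587,   0.        , 259.63980714],
       [  0.        , 349.66394587, 186.25482275],
       [  0.        ,   0.        ,   1.        ]]), 'R': array([[-0.99817236, -0.05615263,  0.02233434],
       [-0.05143188,  0.59533276, -0.80183144],
       [ 0.03172858, -0.80151468, -0.59713275]]), 't': array([ 554.74317299,   85.57304308, 1079.3802606 ])}
{'mtx': array([[306.02810472,   0.        , 260.93521278],
       [  0.        , 306.02810472, 187.3096838 ],
       [  0.        ,   0.        ,   1.        ]]), 'R': array([[ 0.36381786,  0.93146912, -0.00135587],
       [ 0.89089363, -0.347544  ,  0.29244093],
       [ 0.27192847, -0.10760317, -0.95628263]]), 't': array([-574.60112921,  -32.89273369,  392.11472008])}
```

View pics/scene0.png

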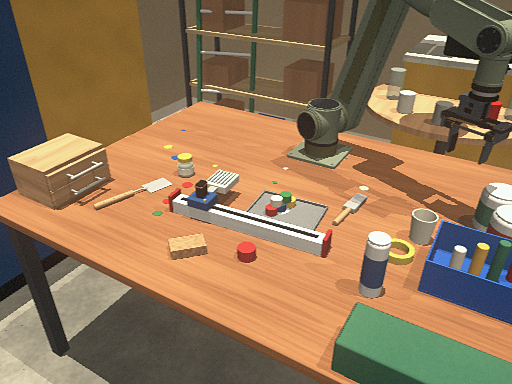

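View pics/side0.png

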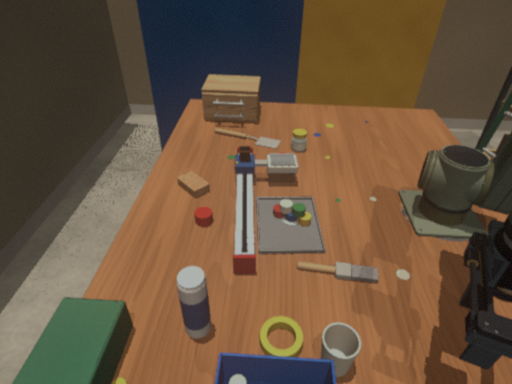

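The scene shows the heap in the tray at about (281,202): cream and green lie on top of red, blue and yellow. The knob is at (201,188) and the big red look-alike at (246,252). In the side view the tray corners are about (257,199), (311,197), (322,249) and (259,252), and the knob is at (245,155).

```bash
cat > h.py <<'E'
from workcell import *
import cv2,numpy as np
from scipy.spatial.transform import Rotation as Ro
def ray(c,uv):
    d=c["R"].T@np.linalg.inv(c["mtx"])@np.array([uv[0],uv[1],1.]);o=-c["R"].T@c["t"];return o,d/np.linalg.norm(d)
def plane(c,uv,z):
    o,d=ray(c,uv);return o+d*(z-o[2])/d[2]
def tri(rs):
    A=sum(np.eye(3)-np.outer(d,d) for o,d in rs);b=sum((np.eye(3)-np.outer(d,d))@o for o,d in rs);return np.linalg.solve(A,b)
def proj(c,X):
    p=c["mtx"]@(c["R"]@np.asarray(X,float)+c["t"]);return p[:2]/p[2]
def step(target,yaw=None,s=None):
    "move in tool axes mm, and yaw turn about tool z deg"
    s=s or state();R=Ro.from_euler('xyz',s["ee_rot"],degrees=True).as_matrix()
    return R.T@(np.array(target)-s["ee_pos"])
E
python3 - <<'E'
from h import *
c=calibration("side");C=calibration("scene")
for uv in [(257,199),(311,197),(322,249),(259,252)]: print(plane(c,uv,14).round(1))
for uv in [(236,265),(255,265),(238,157),(254,160)]: print('rail',plane(c,uv,50).round(1))
m={}
for n in("side","scene"):
  grab_frame(n)
  for l in("tray","knob","lamp","rail","carriage"):
    r=trace(n,l)
    if r: 
      y,x=np.nonzero(r[0]["pixels"]);m[n,l]=(x.mean(),y.mean());print(n,l,len(r),r[0]["p"],r[0]["bbox"],m[n,l])
for l in("tray","knob"):
  print(l,tri([ray(c,m["side",l]),ray(C,m["scene",l])]))
w=calibration("wrist");s=state();R=Ro.from_euler('xyz',s["ee_rot"],degrees=True).as_matrix()
print("cam in tool",R.T@(-w["R"].T@w["t"]-s["ee_pos"]),"\n",R.T@w["R"].T)
E
```

```text
[564.9  -9.   14. ]
[394.6 -33.5  14. ]
[379.  188.7  14. ]
[545.8 212.3  14. ]
rail [597.1 291.1  50. ]
rail [551.8 287.7  50. ]
rail [ 643.7 -192.9   50. ]
rail [ 586.5 -178.5   50. ]
side tray 3 0.75 [256.0, 193.6, 68.6, 61.3] (np.float64(286.1812004530011), np.float64(229.84711211778028))
side knob 1 0.64 [238.5, 147.5, 11.1, 11.7] (np.float64(243.72307692307692), np.float64(154.37692307692308))
side lamp 1 0.36 [176.6, 265.9, 33.6, 73.1] (np.float64(193.72712933753942), np.float64(301.4705573080967))
side rail 1 0.86 [231.6, 146.6, 64.3, 128.6] (np.float64(251.70149750415973), np.float64(203.230615640599))
side carriage 1 0.76 [237.0, 142.1, 61.6, 32.9] (np.float64(265.1483292583537), np.float64(162.5558272208639))
scene tray 1 0.87 [244.0, 188.8, 84.7, 43.8] (np.float64(290.8965773809524), np.float64(210.95535714285714))
scene knob 1 0.69 [195.5, 179.7, 7.7, 18.9] (np.float64(200.81767955801104), np.float64(188.67403314917127))
scene lamp 1 0.96 [206.0, 170.8, 32.6, 23.9] (np.float64(223.0579399141631), np.float64(180.55364806866953))
scene rail 2 0.67 [195.2, 179.8, 12.5, 18.7] (np.float64(201.09047619047618), np.float64(187.8904761904762))
scene carriage 2 0.66 [188.1, 172.8, 47.9, 39.2] (np.float64(211.42907488986785), np.float64(189.4466960352423))
tray [471.93172685 111.56763033  13.90159575]
knob [ 617.25619579 -132.55565657  101.00337474]
cam in tool [  83.45214674    0.22599389 -156.49255906] 
 [[ 4.29858925e-04 -9.56269157e-01 -2.92487803e-01]
 [ 9.99999907e-01  4.18018540e-04  1.02980870e-04]
 [ 2.37878940e-05 -2.92487820e-01  9.56269248e-01]]
```

Run:
```python
from h import *
print(step([475,85,225])/500, state()["ee_rot"])
```

```text
[-0.82286017 -0.64570203  0.00587841] [ 1.79992991e+02 -1.53507436e-03  1.58640290e+02]
```

Request:
send_rows([
  [[-0.0686, -0.0538, 0], [0, 0, 0]],
  [[-0.0686, -0.0538, 0], [0, 0, 0]],
  [[-0.0686, -0.0538, 0], [0, 0, 0]],
  [[-0.0686, -0.0538, 0], [0, 0, 0]],
  [[-0.0686, -0.0538, 0], [0, 0, 0]],
  [[-0.0686, -0.0538, 0], [0, 0, 0]],
  [[-0.0686, -0.0538, 0], [0, 0, 0]],
  [[-0.0686, -0.0538, 0], [0, 0, 0]],
  [[-0.0686, -0.0538, 0], [0, 0, 0]],
  [[-0.0686, -0.0538, 0], [0, 0, 0]],
], grip=0.3, grip_force=15)

```text
time_s: 1.75
ee_pos: [431.6, 158.4, 228.3]
ee_rot: [180.0, 0.0, 158.6]
force: [0.7, 1.1, -0.8]
gripper_width: 63.6
gripper_force: 0.0
```

Request:
send_rows([
  [[-0.0686, -0.0538, 0], [0, 0, 0]],
  [[-0.0686, -0.0538, 0], [0, 0, 0]],
  [[0, 0, 0], [0, 0, -0.23]],
  [[0, 0, 0], [0, 0, -0.23]],
  [[0, 0, 0], [0, 0, -0.23]],
  [[0, 0, 0], [0, 0, -0.23]],
  [[0, 0, 0], [0, 0, 0]],
])

```text
time_s: 2.45
ee_pos: [475.2, 84.9, 228.0]
ee_rot: [180.0, 0.0, -175.0]
force: [-0.5, 0.9, -0.4]
gripper_width: 63.8
gripper_force: 0.0
```

Run:
```python
from h import *
s=state();print(s["time_s"],s["ee_pos"],s["ee_rot"],s["gripper_width"],s["qpos"])
w=calibration("wrist");im=grab_frame("wrist");cv2.imwrite("pics/w1.png",im[:,:,::-1])
for l in ["disc%d_center"%i for i in range(5)]:
  for r in trace("wrist",l)[:2]: 
    y,x=np.nonzero(r["pixels"]);print(l,round(r["p"],2),np.round(r["bbox"]),x.mean().round(1),y.mean().round(1))
```

```text
2.45 [475.19563743  84.89054021 228.00321631] [ 1.79994798e+02  7.87946063e-03 -1.75029779e+02] 63.763892193849756 [ 8.76044302e+00  9.97413441e+00  1.01104945e+02  5.00478684e-03
  6.89127143e+01 -8.62115789e+01]
disc0_center 0.76 [231. 302.  38.  27.] 249.2 317.0
disc0_center 0.56 [212. 174.  30.  22.] 222.9 186.6
disc1_center 0.7 [239. 103.  35.  33.] 258.6 115.8
disc1_center 0.6 [387.   0.  74. 152.] 418.9 61.4
disc2_center 0.44 [228. 140.  28.  23.] 238.1 152.1
disc3_center 0.97 [229. 116.  39.  40.] 248.6 138.6
disc4_center 0.88 [217. 150.  34.  35.] 233.9 170.2
```

View pics/w1.png

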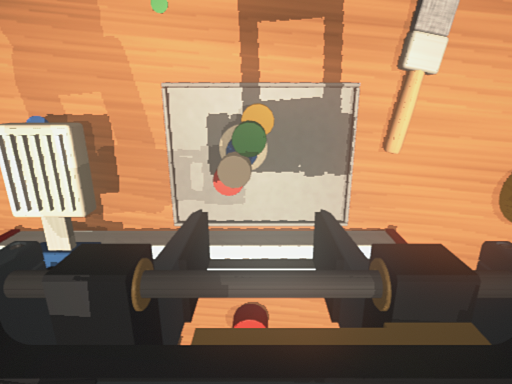

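The wrist view shows yellow (258,118), green on top (249,138), blue between, cream on top (234,170) and red (228,187). The tray rim corners are (164,84), (359,84), (348,222) and (175,222). I'll take a second wrist view from 80 mm aside to triangulate.

Request:
send_rows([
  [[0, 0.05, 0.03], [0, 0, 0]],
  [[0, 0.05, 0.03], [0, 0, 0]],
  [[0, 0.06, 0.04], [0, 0, 0]],
  [[0, 0, 0], [0, 0, 0]],
])

```text
time_s: 3.15
ee_pos: [466.5, 166.7, 175.6]
ee_rot: [180.0, -0.3, -174.9]
force: [-1.2, -0.5, -0.3]
gripper_width: 63.9
gripper_force: 0.0
```

```bash
cat >> h.py <<'E'
D=["disc%d_center"%i for i in range(5)]
def top(z,im,l,n="wrist"):
    pass
E
python3 - <<'E'
from h import *
w0=None
import pickle
im0=cv2.imread("pics/w1.png")[:,:,::-1]
# calibration of first view rebuilt from tool pose
Rt=np.array([[0,-.956269,-.292488],[1,0,0],[0,-.292488,.956269]]);tt=np.array([83.45,.226,-156.49])
def cal(p,r):
    R=Ro.from_euler('xyz',r,degrees=True).as_matrix();Rc=(R@Rt).T;return dict(mtx=calibration("wrist")["mtx"],R=Rc,t=-Rc@(R@tt+p))
c0=cal(np.array([475.196,84.89,228.0]),[179.995,.008,-175.03])
s=state();c1=calibration("wrist");print(s["ee_pos"],np.abs(cal(s["ee_pos"],s["ee_rot"])["t"]-c1["t"]).max())
im=grab_frame("wrist");cv2.imwrite("pics/w2.png",im[:,:,::-1])
m={}
for l in D:
  for r in trace("wrist",l)[:2]:
    y,x=np.nonzero(r["pixels"]);print(l,round(r["p"],2),np.round(r["bbox"]),x.mean().round(1),y.mean().round(1)); m.setdefault(l,(x.mean(),y.mean()))
print('green',tri([ray(c0,(248.6,138.6)),ray(c1,m[D[3]])]),'cream',tri([ray(c0,(233.9,170.2)),ray(c1,m[D[4]])]))
for uv in[(164,84),(359,84),(348,222),(175,222)]:print(plane(c0,uv,14).round(1))
for n,c,i in(("a",c0,im0),("b",c1,im)):
  K=c["mtx"];cx,cy=proj(c,[495,75,30]).astype(int)
  cv2.imwrite(f"pics/crop{n}.png",cv2.resize(np.ascontiguousarray(i[cy-60:cy+60,cx-60:cx+60,::-1]),(400,400)));print(n,cx-60,cy-60)
a=[cv2.imread(f"pics/crop{n}.png") for n in"ab"];cv2.imwrite("pics/crops.png",np.hstack(a))
E
```

```text
[466.47140198 166.66131751 175.61152882] 0.12491436992235094
disc0_center 0.64 [176. 331.  18.  13.] 185.2 338.1
disc0_center 0.63 [130. 195.  40.  20.] 150.2 205.2
disc1_center 0.91 [155. 103.  43.  40.] 176.7 121.9
disc1_center 0.28 [131. 194.  37.  20.] 148.3 206.0
disc2_center 0.67 [168. 160.  12.  17.] 173.2 168.3
disc3_center 0.75 [135. 129.  50.  40.] 159.0 148.3
disc4_center 0.93 [120. 165.  51.  40.] 144.7 185.3
green [440.32021962  68.45806359  46.42989842] cream [477.52417838  54.606748    47.13386745]
[391.1 -33.8  14. ]
[371.7 189.1  14. ]
[542.5 205.6  14. ]
[562.1 -20.4  14. ]
a 191 122
b 110 138
```

View pics/crops.png

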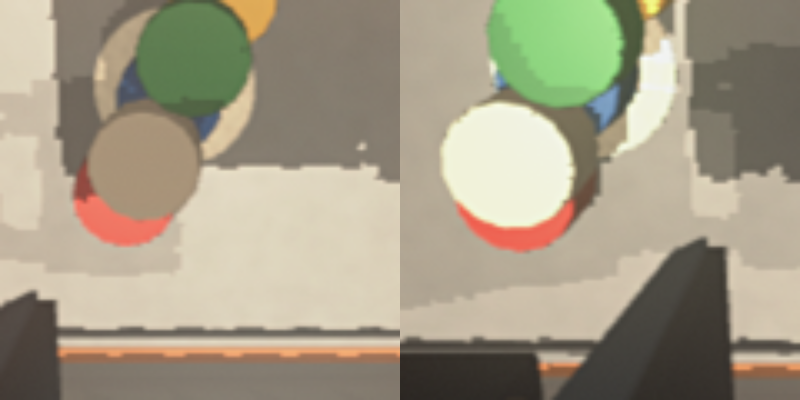

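Run:
```python
from h import *
Rt=np.array([[0,-.956269,-.292488],[1,0,0],[0,-.292488,.956269]]);tt=np.array([83.45,.226,-156.49])
R=Ro.from_euler('xyz',[179.995,.008,-175.03],degrees=True).as_matrix();Rc=(R@Rt).T
c0=dict(mtx=calibration("wrist")["mtx"],R=Rc,t=-Rc@(R@tt+np.array([475.196,84.89,228.0])));c1=calibration("wrist")
for n,a,b in(("g",(249.2,139.4),(156.8,148.8)),("c",(234.2,171.5),(142.4,187.2))):
  print(n,tri([ray(c0,a),ray(c1,b)]).round(1),plane(c0,a,57).round(1),plane(c1,b,57).round(1))
print("red",plane(c0,(227.9,179.9),31).round(1),"yel",plane(c0,(258,119),31).round(1))
s=state();print(s["ee_pos"],s["ee_rot"])
```

```text
g [439.   69.9  68. ] [439.6  69.5  57. ] [442.2  66.5  57. ]
c [474.5  56.9  69.6] [476.3  55.7  57. ] [480.3  52.4  57. ]
red [494.  47.  31.] yel [419.6  77.   31. ]
[468.75737978 164.06315196 178.72339445] [ 1.79988196e+02  8.75734300e-02 -1.75072484e+02]
```

Request:
send_rows([
  [[0, 0, 0], [0, 0, 0.2235]],
  [[0, 0, 0], [0, 0, 0.2235]],
  [[0, 0, 0], [0, 0, 0.2235]],
  [[0, 0, 0], [0, 0, 0.2235]],
  [[-0.0031, -0.0494, 0.042], [0, 0, 0]],
  [[-0.0031, -0.0494, 0.042], [0, 0, 0]],
  [[-0.0031, -0.0494, 0.042], [0, 0, 0]],
  [[-0.0031, -0.0494, 0.042], [0, 0, 0]],
  [[0, 0, 0], [0, 0, 0]],
  [[0, 0, 0], [0, 0, 0]],
], grip=0.43)

```text
time_s: 4.45
ee_pos: [439.9, 69.6, 94.5]
ee_rot: [179.9, 0.1, 159.3]
force: [1.1, -0.2, -0.4]
gripper_width: 52.1
gripper_force: 0.0
```

Run:
```python
from h import *
s=state();print(s["ee_pos"],s["ee_rot"],s["gripper_width"],step([439.8,69.3,58])/500)
im=grab_frame("wrist");cv2.imwrite("pics/w3.png",im[:,:,::-1])
c=calibration("wrist")
for X in([439.8,69.3,57],[477,55.3,57]):print(proj(c,X))
```

```text
[439.94950985  69.55417088  94.53074131] [1.79944834e+02 6.02655913e-02 1.59251542e+02] 52.08728412756936 [ 0.00017639 -0.00065165  0.07306074]
[258.90617452 219.89300517]
[259.04718777 270.54750296]
```

View pics/w3.png

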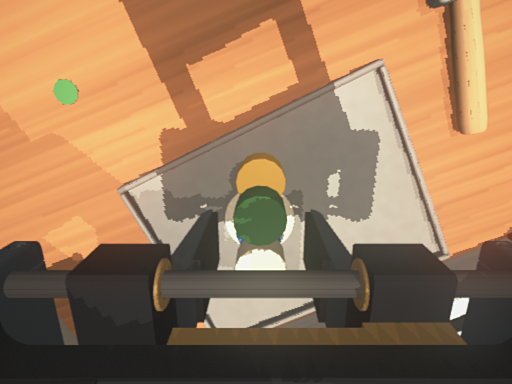

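Request:
send_rows([
  [[0, -0.0006, 0.025], [0, 0, 0]],
  [[0, 0, 0.025], [0, 0, 0]],
  [[0, 0, 0.023], [0, 0, 0]],
  [[0, 0, 0], [0, 0, 0]],
  [[0, 0, 0], [0, 0, 0]],
])

```text
time_s: 5.0
ee_pos: [440.2, 70.4, 58.3]
ee_rot: [179.9, 0.1, 159.4]
force: [0.4, 0.1, -0.5]
gripper_width: 52.4
gripper_force: 0.0
```

Request:
send_rows([
  [[0, 0, 0], [0, 0, 0]],
  [[0, 0, 0], [0, 0, 0]],
  [[0, 0, 0], [0, 0, 0]],
  [[0, 0, 0], [0, 0, 0]],
  [[0, 0, -0.02], [0, 0, 0]],
  [[0, 0, -0.06], [0, 0, 0]],
], grip=0.75)

```text
time_s: 5.6
ee_pos: [436.9, 69.3, 96.3]
ee_rot: [-179.8, -0.3, 159.4]
force: [0.6, 0.2, -0.3]
gripper_width: 37.3
gripper_force: 15.0
```

Request:
send_rows([
  [[0.0313, 0.0503, 0], [0, 0, 0]],
  [[0.0313, 0.0503, 0], [0, 0, 0]],
  [[0.0313, 0.0503, 0], [0, 0, 0]],
  [[0, 0, 0.04], [0, 0, 0]],
  [[0, 0, 0.04], [0, 0, 0]],
  [[0, 0, 0.03], [0, 0, 0]],
  [[0, 0, 0.022], [0, 0, 0]],
  [[0, 0, 0], [0, 0, 0]],
  [[0, 0, 0], [0, 0, 0]],
])

```text
time_s: 6.5
ee_pos: [421.9, 156.8, 31.6]
ee_rot: [180.0, 0.0, 159.4]
force: [-0.0, 0.5, -0.4]
gripper_width: 37.4
gripper_force: 15.0
```

Request:
send_rows([
  [[0, 0, 0], [0, 0, 0]],
  [[0, 0, 0], [0, 0, 0]],
  [[0, 0, 0], [0, 0, 0]],
  [[0, 0, -0.03], [0, 0, 0]],
  [[0, 0, -0.05], [0, 0, 0]],
  [[0, 0, -0.06], [0, 0, 0]],
  [[0, 0, 0], [0, 0, 0]],
  [[0, 0, 0], [0, 0, 0]],
], grip=0.43)

```text
time_s: 7.3
ee_pos: [421.9, 156.9, 101.9]
ee_rot: [179.9, 0.1, 159.4]
force: [-0.4, -0.1, -1.0]
gripper_width: 52.3
gripper_force: 0.0
```

Run:
```python
from h import *
s=state();print(s["time_s"],s["ee_pos"],s["ee_rot"],s["gripper_width"],step([477,55.3,100])/500)
```

```text
7.3 [421.94754515 156.94724093 101.92649113] [1.79938781e+02 6.87687564e-02 1.59384622e+02] 52.30077754625515 [-0.17462814 -0.15151363  0.0039007 ]
```

Request:
send_rows([
  [[-0.035, -0.0303, 0], [0, 0, 0]],
  [[-0.035, -0.0303, 0], [0, 0, 0]],
  [[-0.035, -0.0303, 0], [0, 0, 0]],
  [[-0.035, -0.0303, 0], [0, 0, 0]],
  [[-0.035, -0.0303, 0], [0, 0, 0]],
  [[0, 0, 0.03], [0, 0, 0]],
  [[0, 0, 0.03], [0, 0, 0]],
  [[0, 0, 0.027], [0, 0, 0]],
  [[0, 0, 0], [0, 0, 0]],
  [[0, 0, 0], [0, 0, 0]],
])

```text
time_s: 8.3
ee_pos: [476.3, 55.1, 57.2]
ee_rot: [-179.9, -0.1, 159.4]
force: [0.0, -0.4, 0.2]
gripper_width: 52.4
gripper_force: 0.0
```

Request:
send_rows([
  [[0, 0, 0], [0, 0, 0]],
  [[0, 0, 0], [0, 0, 0]],
  [[0, 0, 0], [0, 0, 0]],
  [[0, 0, 0], [0, 0, 0]],
  [[0, 0, -0.02], [0, 0, 0]],
  [[0, 0, -0.06], [0, 0, 0]],
], grip=0.75)

```text
time_s: 8.9
ee_pos: [475.0, 55.0, 96.9]
ee_rot: [-179.9, -0.3, 159.4]
force: [-0.2, 0.9, 0.9]
gripper_width: 37.8
gripper_force: 15.0
```

Request:
send_rows([
  [[0.001, 0.0463, 0], [0, 0, 0]],
  [[0.001, 0.0463, 0], [0, 0, 0]],
  [[0.001, 0.0463, 0], [0, 0, 0]],
  [[0.001, 0.0463, 0], [0, 0, 0]],
  [[0.001, 0.0463, 0], [0, 0, 0]],
  [[0, 0, 0.05], [0, 0, 0]],
  [[0, 0, 0.05], [0, 0, 0]],
  [[0, 0, 0.032], [0, 0, 0]],
  [[0, 0, 0], [0, 0, 0]],
  [[0, 0, 0], [0, 0, 0]],
])

```text
time_s: 9.9
ee_pos: [515.6, 164.5, 32.5]
ee_rot: [180.0, 0.0, 159.4]
force: [-0.4, 0.3, -0.1]
gripper_width: 37.6
gripper_force: 15.0
```

Request:
send_rows([
  [[0, 0, 0], [0, 0, 0]],
  [[0, 0, 0], [0, 0, 0]],
  [[0, 0, 0], [0, 0, 0]],
  [[0, 0, -0.03], [0, 0, 0]],
  [[0, 0, -0.05], [0, 0, 0]],
  [[0, 0, -0.06], [0, 0, 0]],
  [[0, 0, 0], [0, 0, 0]],
  [[0, 0, 0], [0, 0, 0]],
], grip=0.43)

```text
time_s: 10.7
ee_pos: [515.6, 164.4, 102.6]
ee_rot: [179.9, 0.1, 159.4]
force: [0.1, 0.3, -1.1]
gripper_width: 51.9
gripper_force: 0.0
```

Run:
```python
from h import *
s=state();print(s["time_s"],s["ee_pos"],s["ee_rot"],s["gripper_width"],step([458.4,62.3,130])/500)
```

```text
10.7 [515.57444924 164.43633532 102.58482333] [1.79943543e+02 7.12505294e-02 1.59386044e+02] 51.93060713136055 [ 0.03504116 -0.23139846 -0.05510201]
```

Go above blue, but look first.

Request:
send_rows([
  [[0.007, -0.0463, -0.011], [0, 0, 0]],
  [[0.007, -0.0463, -0.011], [0, 0, 0]],
  [[0.007, -0.0463, -0.011], [0, 0, 0]],
  [[0.007, -0.0463, -0.011], [0, 0, 0]],
  [[0.007, -0.0463, -0.011], [0, 0, 0]],
  [[0, 0, 0], [0, 0, 0]],
  [[0, 0, 0], [0, 0, 0]],
  [[0, 0, 0], [0, 0, 0]],
])

```text
time_s: 11.5
ee_pos: [458.5, 62.8, 128.8]
ee_rot: [180.0, -0.0, 159.4]
force: [-0.4, -0.4, -0.3]
gripper_width: 52.0
gripper_force: 0.0
```

Run:
```python
from h import *
s=state();print(s["ee_pos"],s["ee_rot"],s["gripper_width"],step([458.4,62.3,32])/500)
c=calibration("wrist");im=grab_frame("wrist");cv2.imwrite("pics/w4.png",im[:,:,::-1])
print(proj(c,[458.4,62.3,31]))
for l in D:
  for r in trace("wrist",l)[:1]:
    y,x=np.nonzero(r["pixels"]);print(l,round(r["p"],2),np.round(r["bbox"]),plane(c,(x.mean(),y.mean()),26).round(1))
```

```text
[458.52266595  62.79127656 128.82320896] [ 1.79996421e+02 -4.03449565e-02  1.59399888e+02] 52.03943681438183 [-0.00025242 -0.00101814  0.19364622]
[260.06889267 193.69996088]
disc0_center 0.89 [241. 214.  38.  40.] [494.3  47.4  26. ]
disc1_center 0.84 [238. 120.  48.  53.] [420.8  76.1  26. ]
disc2_center 0.7 [ 42. 248.  37.  98.] [ 490.3 -159.2   26. ]
disc3_center 0.62 [322.  90.  54.  49.] [421.6 155.7  26. ]
disc4_center 0.86 [358. 185.  55.  47.] [512.5 163.   26. ]
```

View pics/w4.png

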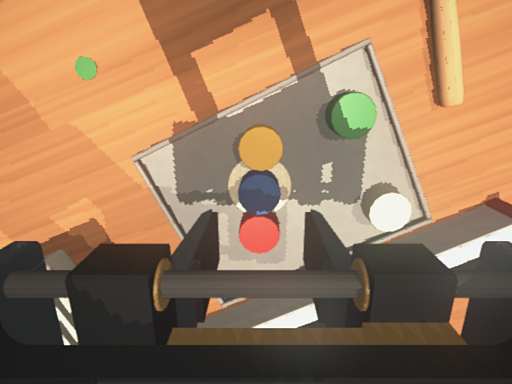

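Blue sits at (259,191), as predicted, with yellow at (260,147), red at (259,233), green at (353,115) and cream at (390,210) in their places.

Request:
send_rows([
  [[0, 0, 0.05], [0, 0, 0]],
  [[0, 0, 0.05], [0, 0, 0]],
  [[0, 0, 0.05], [0, 0, 0]],
  [[0, 0, 0.03], [0, 0, 0]],
  [[0, 0, 0.012], [0, 0, 0]],
  [[0, 0, 0], [0, 0, 0]],
  [[0, 0, 0], [0, 0, 0]],
])

```text
time_s: 12.5
ee_pos: [458.9, 62.4, 34.0]
ee_rot: [180.0, 0.1, 159.4]
force: [0.0, -0.4, -0.3]
gripper_width: 52.2
gripper_force: 0.0
```

Request:
send_rows([
  [[0, 0, 0], [0, 0, 0]],
  [[0, 0, 0], [0, 0, 0]],
  [[0, 0, 0], [0, 0, 0]],
  [[0, 0, 0], [0, 0, 0]],
  [[0, 0, -0.02], [0, 0, 0]],
  [[0, 0, -0.06], [0, 0, 0]],
  [[0, 0, -0.03], [0, 0, 0]],
], grip=0.75)

```text
time_s: 13.2
ee_pos: [459.0, 62.3, 90.4]
ee_rot: [179.9, 0.1, 159.4]
force: [0.8, 0.2, 0.3]
gripper_width: 37.0
gripper_force: 15.0
```

Request:
send_rows([
  [[0.002, 0.033, 0], [0, 0, 0]],
  [[0.002, 0.033, 0], [0, 0, 0]],
  [[0.002, 0.033, 0], [0, 0, 0]],
  [[0, 0, 0], [0, 0, 0]],
  [[0, 0, 0.04], [0, 0, 0]],
  [[0, 0, 0.04], [0, 0, 0]],
  [[0, 0, 0.029], [0, 0, 0]],
  [[0, 0, 0], [0, 0, 0]],
  [[0, 0, 0], [0, 0, 0]],
])

```text
time_s: 14.1
ee_pos: [472.6, 109.2, 34.2]
ee_rot: [-180.0, -0.0, 159.4]
force: [-0.4, -0.3, -0.7]
gripper_width: 37.1
gripper_force: 15.0
```

Request:
send_rows([
  [[0, 0, 0], [0, 0, 0]],
  [[0, 0, 0], [0, 0, 0]],
  [[0, 0, 0], [0, 0, 0]],
  [[0, 0, -0.03], [0, 0, 0]],
  [[0, 0, -0.07], [0, 0, 0]],
  [[0, 0, -0.09], [0, 0, 0]],
  [[0, 0, -0.09], [0, 0, 0]],
  [[0, 0, -0.08], [0, 0, 0]],
  [[0, 0, 0], [0, 0, 0]],
  [[0, 0, 0], [0, 0, 0]],
], grip=0.43)

```text
time_s: 15.1
ee_pos: [473.0, 109.7, 214.8]
ee_rot: [179.9, 0.1, 159.4]
force: [-0.4, 0.3, 0.0]
gripper_width: 52.1
gripper_force: 0.0
```

Run:
```python
from h import *
s=state();print(s["time_s"],s["ee_pos"],s["ee_rot"],s["gripper_width"],step([560,-60,230])/500,s["qpos"])
c=calibration("wrist");im=grab_frame("wrist");cv2.imwrite("pics/w5.png",im[:,:,::-1])
P=[]
for l in D:
  for r in trace("wrist",l)[:1]:
    y,x=np.nonzero(r["pixels"]);P.append(plane(c,(x.mean(),y.mean()),26)[:2]);print(l,round(r["p"],2),np.round(r["bbox"]),P[-1].round(1))
from scipy.spatial.distance import pdist
print(pdist(P).round())
```

```text
15.1 [472.99097376 109.65435642 214.78647115] [1.79930808e+02 1.05709519e-01 1.59394472e+02] 52.052376461372795 [-0.28235459 -0.25632282 -0.03021574] [ 1.16938921e+01  1.07384064e+01  1.02132549e+02  2.17332613e-03
  6.70027194e+01 -5.77014906e+01]
disc0_center 0.96 [286. 306.  38.  21.] [689.2  92.1]
disc1_center 0.77 [200. 118.  34.  36.] [420.3  76.5]
disc2_center 0.89 [245. 150.  32.  36.] [472.5 108.8]
disc3_center 0.98 [264.  91.  40.  37.] [422.2 156.1]
[269. 217. 275.  61.  80.  69.]
```

View pics/w5.png

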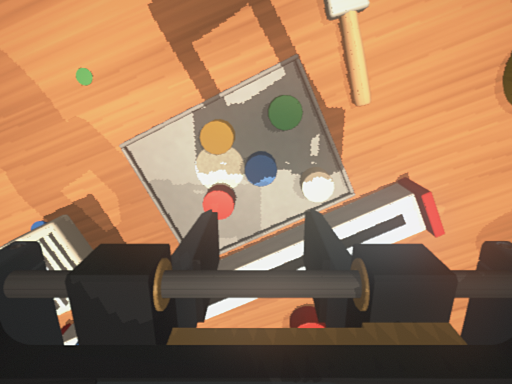

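All five lie flat and spread: yellow (217,137), green (285,112), blue (260,169), red (219,203), cream (318,187). Now the knob.

Request:
send_rows([
  [[0, 0, 0], [0, 0, -0.2235]],
  [[0, 0, 0], [0, 0, -0.2235]],
  [[0, 0, 0], [0, 0, -0.2235]],
  [[0, 0, 0], [0, 0, -0.2235]],
])

```text
time_s: 15.8
ee_pos: [472.6, 109.6, 213.1]
ee_rot: [-180.0, -0.1, -174.7]
force: [0.1, 0.5, 0.4]
gripper_width: 51.7
gripper_force: 0.0
```

Request:
send_rows([
  [[-0.0385, -0.0835, 0], [0, 0, 0]],
  [[-0.0385, -0.0835, 0], [0, 0, 0]],
  [[-0.0385, -0.0835, 0], [0, 0, 0]],
  [[-0.0385, -0.0835, 0], [0, 0, 0]],
  [[-0.0385, -0.0835, 0], [0, 0, 0]],
  [[-0.0385, -0.0835, 0], [0, 0, 0]],
  [[0, 0, 0], [0, 0, 0]],
  [[0, 0, 0], [0, 0, 0]],
  [[0, 0, 0], [0, 0, 0]],
])

```text
time_s: 16.7
ee_pos: [609.0, -129.0, 213.2]
ee_rot: [179.9, -0.1, -175.0]
force: [0.1, 0.0, 0.9]
gripper_width: 52.1
gripper_force: 0.0
```

Run:
```python
from h import *
s=state();print(s["time_s"],s["ee_pos"],s["ee_rot"])
c=calibration("wrist");im=grab_frame("wrist");cv2.imwrite("pics/w6.png",im[:,:,::-1])
print(proj(c,[617,-132.6,125]),proj(c,[617,-132.6,77]))
for l in("knob","lamp","carriage"):
  for r in trace("wrist",l)[:1]:
    y,x=np.nonzero(r["pixels"]);print(l,round(r["p"],2),np.round(r["bbox"]),plane(c,(x.mean(),y.mean()),110).round(1))
```

```text
16.7 [ 609.04236207 -128.95051335  213.23937994] [ 1.79934117e+02 -9.61277459e-02 -1.74973762e+02]
[255.33316313 205.5601947 ] [256.10023991 188.88810781]
knob 0.71 [411.  62.  44.  37.] [ 5.031e+02 -4.000e-01  1.100e+02]
lamp 0.92 [209.   4.  91. 106.] [ 496.4 -144.5  110. ]
carriage 0.7 [204.   1.  93. 221.] [ 531.  -141.4  110. ]
```

View pics/w6.png

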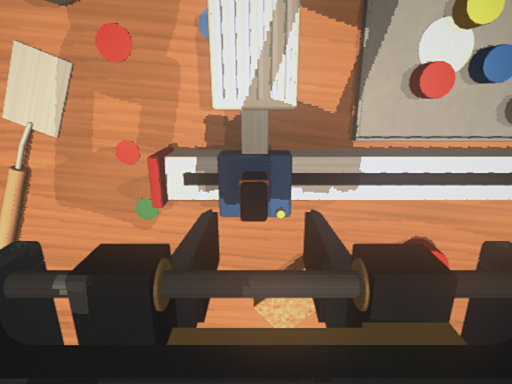

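The knob's top centre is at about (254,201) and the pin at (281,214). The rail runs level in the image, so the yaw is right.

Request:
send_rows([
  [[-0.0113, -0.009, 0.03], [0, 0, 0]],
  [[0, 0, 0.04], [0, 0, 0]],
  [[0, 0, 0.04], [0, 0, 0]],
  [[0, 0, 0.04], [0, 0, 0]],
  [[0, 0, 0.04], [0, 0, 0]],
  [[0, 0, 0.026], [0, 0, 0]],
  [[0, 0, 0], [0, 0, 0]],
  [[0, 0, 0], [0, 0, 0]],
  [[0, 0, 0], [0, 0, 0]],
])

```text
time_s: 17.8
ee_pos: [616.6, -134.0, 107.0]
ee_rot: [-180.0, 0.1, -175.0]
force: [0.4, -0.5, 0.8]
gripper_width: 51.9
gripper_force: 0.0
```

Request:
send_rows([
  [[0, 0, 0], [0, 0, 0]],
  [[0, 0, 0], [0, 0, 0]],
  [[0, 0, 0], [0, 0, 0]],
], grip=0.62, grip_force=20)

```text
time_s: 18.1
ee_pos: [616.0, -133.9, 106.4]
ee_rot: [-180.0, 0.1, -175.0]
force: [0.4, -0.0, -0.2]
gripper_width: 35.0
gripper_force: 0.0
```

Request:
send_rows([
  [[0, 0, 0], [0, 0, 0]],
  [[0, 0, 0], [0, 0, 0]],
  [[0, 0, 0], [0, 0, 0]],
  [[0, 0, 0], [0, 0, 0]],
  [[0, 0, 0], [0, 0, 0]],
], grip=0.85, grip_force=25)

```text
time_s: 18.6
ee_pos: [615.9, -134.6, 106.1]
ee_rot: [-179.9, 0.0, -175.0]
force: [-0.1, -4.6, 0.6]
gripper_width: 23.8
gripper_force: 25.0
```

Request:
send_rows([
  [[0, 0.006, 0], [0, 0, 0]],
  [[0, 0.012, 0], [0, 0, 0]],
  [[0, 0.02, 0], [0, 0, 0]],
  [[0, 0.022, 0], [0, 0, 0]],
  [[0, 0.022, 0], [0, 0, 0]],
  [[0, 0.022, 0], [0, 0, 0]],
  [[0, 0.02, 0], [0, 0, 0]],
  [[0, 0.012, 0], [0, 0, 0]],
  [[0, 0.006, 0], [0, 0, 0]],
  [[0, 0, 0], [0, 0, 0]],
])

```text
time_s: 19.6
ee_pos: [609.5, -62.1, 106.1]
ee_rot: [179.9, 0.0, -175.0]
force: [-1.5, 2.2, 2.3]
gripper_width: 23.5
gripper_force: 25.0
```

Request:
send_rows([
  [[0, 0.006, 0], [0, 0, 0]],
  [[0, 0.012, 0], [0, 0, 0]],
  [[0, 0.02, 0], [0, 0, 0]],
  [[0, 0.022, 0], [0, 0, 0]],
  [[0, 0.022, 0], [0, 0, 0]],
  [[0, 0.022, 0], [0, 0, 0]],
  [[0, 0.02, 0], [0, 0, 0]],
  [[0, 0.012, 0], [0, 0, 0]],
  [[0, 0.006, 0], [0, 0, 0]],
  [[0, 0, 0], [0, 0, 0]],
])

```text
time_s: 20.6
ee_pos: [603.3, 8.4, 106.1]
ee_rot: [179.9, 0.0, -175.0]
force: [-1.2, 0.8, 4.0]
gripper_width: 24.4
gripper_force: 25.0
```

Run:
```python
from h import *
for i in range(3):
  s=state();print(s["time_s"],s["ee_pos"],s["force"],s["effort"].round(2)); grab_frame("side")
```

```text
20.6 [603.29644654   8.43589127 106.07979824] [-1.21103558  0.79178368  3.97591415] [ -0.42 -43.92 -19.6    0.18  -0.16   0.09]
20.65 [603.34982157   8.43067064 106.0813858 ] [-0.41255869  0.99200715  1.66927394] [ -0.96 -43.6  -19.67   0.06  -0.1    0.1 ]
20.7 [603.31575068   8.33370495 106.07146906] [-1.3903055   1.958099    3.65367122] [ -1.07 -43.62 -19.54   0.08  -0.16   0.1 ]
```

Request:
send_rows([
  [[0, 0.006, 0], [0, 0, 0]],
  [[0, 0.014, 0], [0, 0, 0]],
  [[0, 0.018, 0], [0, 0, 0]],
  [[0, 0.016, 0], [0, 0, 0]],
  [[0, 0.006, 0], [0, 0, 0]],
  [[0, 0, 0], [0, 0, 0]],
])

```text
time_s: 21.35
ee_pos: [600.7, 38.0, 106.1]
ee_rot: [180.0, 0.0, -175.0]
force: [-1.2, 0.1, 3.4]
gripper_width: 23.7
gripper_force: 25.0
```

Request:
send_rows([
  [[0, 0.004, 0], [0, 0, 0]],
  [[0, 0.004, 0], [0, 0, 0]],
  [[0, 0, 0], [0, 0, 0]],
])

```text
time_s: 21.65
ee_pos: [600.4, 41.7, 106.1]
ee_rot: [180.0, 0.0, -175.0]
force: [-1.2, -0.9, 5.2]
gripper_width: 23.8
gripper_force: 25.0
```

Request:
send_rows([
  [[0, 0.004, 0], [0, 0, 0]],
  [[0, 0.004, 0], [0, 0, 0]],
  [[0, 0, 0], [0, 0, 0]],
])

```text
time_s: 21.95
ee_pos: [600.0, 45.7, 106.0]
ee_rot: [180.0, -0.0, -175.0]
force: [-2.0, -1.3, 5.5]
gripper_width: 23.6
gripper_force: 25.0
```

Request:
send_rows([
  [[0, 0.004, 0], [0, 0, 0]],
  [[0, 0.004, 0], [0, 0, 0]],
  [[0, 0, 0], [0, 0, 0]],
])

```text
time_s: 22.25
ee_pos: [599.7, 49.7, 106.1]
ee_rot: [180.0, 0.0, -175.0]
force: [-0.4, -0.6, 4.9]
gripper_width: 23.6
gripper_force: 25.0
```

Friction reads about -1 N. Keep searching for the notch.

Request:
send_rows([
  [[0, 0.004, 0], [0, 0, 0]],
  [[0, 0.004, 0], [0, 0, 0]],
  [[0, 0, 0], [0, 0, 0]],
])

```text
time_s: 22.55
ee_pos: [599.4, 53.7, 106.1]
ee_rot: [180.0, 0.0, -175.0]
force: [-1.2, -0.9, 4.6]
gripper_width: 23.9
gripper_force: 25.0
```

Request:
send_rows([
  [[0, 0.004, 0], [0, 0, 0]],
  [[0, 0.004, 0], [0, 0, 0]],
  [[0, 0, 0], [0, 0, 0]],
])

```text
time_s: 22.85
ee_pos: [599.0, 57.7, 106.1]
ee_rot: [180.0, 0.0, -175.0]
force: [-1.4, -0.8, 4.3]
gripper_width: 23.9
gripper_force: 25.0
```

Request:
send_rows([
  [[0, 0.004, 0], [0, 0, 0]],
  [[0, 0.004, 0], [0, 0, 0]],
  [[0, 0, 0], [0, 0, 0]],
])

```text
time_s: 23.15
ee_pos: [598.7, 61.7, 106.1]
ee_rot: [180.0, 0.0, -175.0]
force: [-1.3, -1.6, 5.2]
gripper_width: 23.9
gripper_force: 25.0
```

Request:
send_rows([
  [[0, 0.004, 0], [0, 0, 0]],
  [[0, 0.004, 0], [0, 0, 0]],
  [[0, 0, 0], [0, 0, 0]],
])

```text
time_s: 23.45
ee_pos: [598.3, 65.6, 106.0]
ee_rot: [180.0, -0.0, -175.0]
force: [-1.9, 0.2, 6.4]
gripper_width: 23.8
gripper_force: 25.0
```

Request:
send_rows([
  [[0, 0.004, 0], [0, 0, 0]],
  [[0, 0.004, 0], [0, 0, 0]],
  [[0, 0, 0], [0, 0, 0]],
])

```text
time_s: 23.75
ee_pos: [598.0, 69.6, 106.1]
ee_rot: [180.0, 0.0, -175.0]
force: [-1.2, -0.3, 5.1]
gripper_width: 23.9
gripper_force: 25.0
```

Request:
send_rows([
  [[0, 0.004, 0], [0, 0, 0]],
  [[0, 0.004, 0], [0, 0, 0]],
  [[0, 0, 0], [0, 0, 0]],
])

```text
time_s: 24.05
ee_pos: [597.6, 73.6, 106.1]
ee_rot: [180.0, -0.0, -175.0]
force: [-1.0, -1.1, 3.2]
gripper_width: 24.1
gripper_force: 25.0
```

Request:
send_rows([
  [[0, 0.004, 0], [0, 0, 0]],
  [[0, 0.004, 0], [0, 0, 0]],
  [[0, 0, 0], [0, 0, 0]],
])

```text
time_s: 24.35
ee_pos: [597.2, 77.6, 106.1]
ee_rot: [180.0, -0.0, -175.0]
force: [-1.9, -0.9, 5.1]
gripper_width: 24.0
gripper_force: 25.0
```

Request:
send_rows([
  [[0, 0.004, 0], [0, 0, 0]],
  [[0, 0.004, 0], [0, 0, 0]],
  [[0, 0, 0], [0, 0, 0]],
])

```text
time_s: 24.65
ee_pos: [596.9, 81.9, 106.0]
ee_rot: [179.9, -0.0, -175.0]
force: [-2.0, 0.4, 4.4]
gripper_width: 23.7
gripper_force: 25.0
```

Request:
send_rows([
  [[0, 0.004, 0], [0, 0, 0]],
  [[0, 0.004, 0], [0, 0, 0]],
  [[0, 0, 0], [0, 0, 0]],
])

```text
time_s: 24.95
ee_pos: [596.5, 85.4, 106.1]
ee_rot: [180.0, -0.0, -175.0]
force: [-1.9, -1.2, 5.9]
gripper_width: 24.1
gripper_force: 25.0
```

Request:
send_rows([
  [[0, 0.004, 0], [0, 0, 0]],
  [[0, 0.004, 0], [0, 0, 0]],
  [[0, 0, 0], [0, 0, 0]],
])

```text
time_s: 25.25
ee_pos: [596.0, 91.2, 106.0]
ee_rot: [179.8, -0.0, -175.0]
force: [-1.8, 5.6, 4.1]
gripper_width: 23.7
gripper_force: 25.0
```

Request:
send_rows([
  [[0, 0.004, 0], [0, 0, 0]],
  [[0, 0.004, 0], [0, 0, 0]],
  [[0, 0, 0], [0, 0, 0]],
])

```text
time_s: 25.55
ee_pos: [595.8, 94.4, 106.0]
ee_rot: [179.9, -0.0, -175.0]
force: [-2.5, 2.1, 4.9]
gripper_width: 23.9
gripper_force: 25.0
```

Request:
send_rows([
  [[0, 0.004, 0], [0, 0, 0]],
  [[0, 0.004, 0], [0, 0, 0]],
  [[0, 0, 0], [0, 0, 0]],
])

```text
time_s: 25.85
ee_pos: [595.7, 95.3, 106.0]
ee_rot: [-179.8, -0.0, -175.0]
force: [-0.0, -8.4, 6.4]
gripper_width: 23.7
gripper_force: 25.0
```

The click is felt: the force flips from +5.6 to -8.4 N at about y = 95. Ease back 2.5 mm to centre it.

Request:
send_rows([
  [[0, -0.003, 0], [0, 0, 0]],
  [[0, -0.002, 0], [0, 0, 0]],
  [[0, 0, 0], [0, 0, 0]],
  [[0, 0, 0], [0, 0, 0]],
  [[0, 0, 0], [0, 0, 0]],
])

```text
time_s: 26.35
ee_pos: [595.7, 94.6, 106.0]
ee_rot: [-180.0, -0.0, -175.0]
force: [-1.7, -2.4, 5.2]
gripper_width: 23.8
gripper_force: 25.0
```

Run:
```python
from h import *
for i in range(3):
  s=state();print(s["time_s"],s["ee_pos"],s["force"],s["gripper_force"]); im=grab_frame("side")
im2=grab_frame("scene")
a=cv2.resize(np.ascontiguousarray(im[130:280,180:360,::-1]),(480,400));b=cv2.resize(np.ascontiguousarray(im2[150:270,220:340,::-1]),(320,320))
o=np.zeros((400,800,3),np.uint8);o[:,:480]=a;o[:320,480:]=b;cv2.imwrite("pics/end.png",o)
```

```text
26.35 [595.74810638  94.57296201 106.018436  ] [-1.67810895 -2.39728775  5.17492062] 25.001656115055084
26.4 [595.74791222  94.55781867 106.02018714] [-1.49700476 -2.02496214  4.93902457] 25.002050399780273
26.45 [595.75349551  94.56588523 106.02071513] [-1.11892579 -2.47802396  4.89928997] 25.000767409801483
```

View pics/end.png

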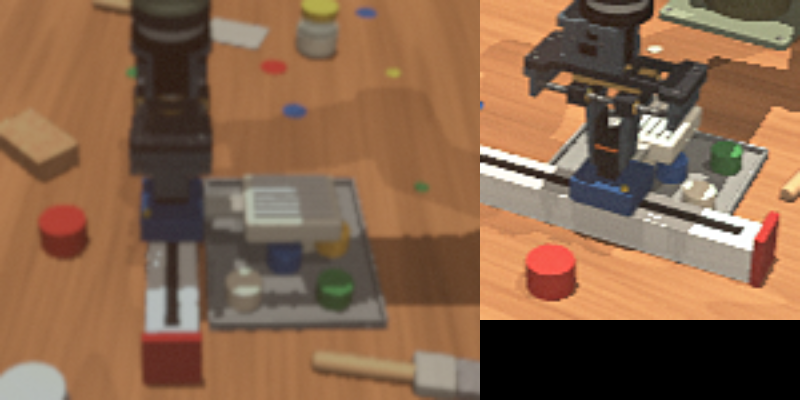

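The lamp stands over the tray (side crop about (295,205)), the discs are undisturbed, and the knob is gripped in the notch with the force nearly balanced. Handing in.

```bash
python3 -c "
from workcell import *
print(job_done())"
```

```text
the job is handed in; nothing more can be done
None
```

I handed the job in at about 26.5 s: the five discs are spread flat in the tray, and the gripper is still holding the knob at 25 N with the carriage in the notch. The hand-in reported no verdict, and I judged the notch from force and position because I could not read the plunger directly.

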